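# Find the banding wheel with the bad bearing and tag it

### The job

One of the three banding wheels has a bad bearing that drags, which can only be felt. First, before touching the orange tag collar, turn every wheel about an eighth of a turn by pushing gently (under 15 N) against its black pin, without gripping it, and feel how hard it goes; then lower the collar over the brass spigot of the wheel that drags, so that it stands flat on the head, and let go of it there, not from above. Leave the cup beyond the left wheel and the two little paint pots between the wheels alone.

Things in the scene. Friction and masses are not known exactly. Their poses are not given: they have to be found in the camera images.
- head_1: turning head of the left banding wheel (seen from the robot): green painted disc with fine bare rings, 150 mm across, 12 mm thick, top face 75 mm above the table, on a dark stand fixed to the table. Origin on the vertical turning axis at table height, x towards the pin; turns about 150 degrees or more either way. Exactly one of the three wheels is bad, a different one each time
- hub_1 (a point): centre of the top face of head 1, at the foot of its brass spigot (16 mm diameter, 17 mm high, coned tip). Sound, the head is a little stiff with grease (about 0.8 N at the pin); bad, it looks the same but needs about 5 to 7 N at the pin. Either stops when let go
- pin_1 (a point): middle of the upright black push pin of head 1: 14 mm diameter, on a 20 mm washer, 60 mm from the turning axis, standing 75 to 116 mm above the table; this point is 96 mm above the table. At the start it is on the far side of the head, within about 40 degrees of +x as seen from the hub
- head_2: turning head of the middle banding wheel (seen from the robot): green painted disc with fine bare rings, 150 mm across, 12 mm thick, top face 75 mm above the table, on a dark stand fixed to the table. Origin on the vertical turning axis at table height, x towards the pin; turns about 150 degrees or more either way. Exactly one of the three wheels is bad, a different one each time
- hub_2 (a point): centre of the top face of head 2, at the foot of its brass spigot (16 mm diameter, 17 mm high, coned tip). Sound, the head is a little stiff with grease (about 0.8 N at the pin); bad, it looks the same but needs about 5 to 7 N at the pin. Either stops when let go
- pin_2 (a point): middle of the upright black push pin of head 2: 14 mm diameter, on a 20 mm washer, 60 mm from the turning axis, standing 75 to 116 mm above the table; this point is 96 mm above the table. At the start it is on the far side of the head, within about 40 degrees of +x as seen from the hub
- head_3: turning head of the right banding wheel (seen from the robot): green painted disc with fine bare rings, 150 mm across, 12 mm thick, top face 75 mm above the table, on a dark stand fixed to the table. Origin on the vertical turning axis at table height, x towards the pin; turns about 150 degrees or more either way. Exactly one of the three wheels is bad, a different one each time
- hub_3 (a point): centre of the top face of head 3, at the foot of its brass spigot (16 mm diameter, 17 mm high, coned tip). Sound, the head is a little stiff with grease (about 0.8 N at the pin); bad, it looks the same but needs about 5 to 7 N at the pin. Either stops when let go
- pin_3 (a point): middle of the upright black push pin of head 3: 14 mm diameter, on a 20 mm washer, 60 mm from the turning axis, standing 75 to 116 mm above the table; this point is 96 mm above the table. At the start it is on the far side of the head, within about 40 degrees of +x as seen from the hub
- tag: orange hard plastic collar used as a service tag: tube 44 mm outside, 30 mm bore, 30 mm tall, 40 g, standing on the table; origin at its centre, half-way up, z along its axis. It fits loosely over a spigot and then stands on the head's face, its centre 15 mm above the face
- cup: bisque cup, 85 mm across, 87 mm tall, standing loose beyond the left wheel; origin under its foot. Bystander
- blue_pot: small white pot of blue underglaze, 44 mm across, 30 mm tall, standing loose on the robot's side between the left and middle wheels; origin under its foot. Bystander
- green_pot: small white pot of green underglaze, 44 mm across, 30 mm tall, standing loose on the robot's side between the middle and right wheels; origin under its foot. Bystander
Not all that is in view belongs to the job. What is shaped like the part that bears head_3 but white is not meant.

How it is judged:
By the outcome, as a careful person would: the job done as asked, in the order asked, and still so for the second after the job is handed in, with the robot touching nothing.
It also fails if it takes over 72 s, if anything falls off the work surface, if the arm or the gripper's body presses on something with over 40 N, if the wrist force passes 120 N, or if a joint passes its speed limit or range.

### The arm

A 6-joint arm with a two-finger parallel gripper is mounted at the origin on the work surface; the furniture and walls round the work are solid. World frame = base frame: x ahead of the robot, y to its left, z up, the work surface at z = 0. Lengths are in m, angles in rad, forces in N, time in s.
With the tool pointing down it reaches from about 0.375 to 0.975 m from the base axis. Payload 3.8 kg.
Tool frame: the origin (TCP) lies midway between the tips of the shut fingers; the grasp point (between the pads) lies behind it (manip.grasp_offset is the z of the grasp point in the tool frame, in m); z points along the fingers, y is the direction in which the jaws open and shut (so a half turn about z gives the same grasp; the last joint's range is limited). The gripper opens to 85 mm and grips with 20 to 120 N. Pads are 22 mm wide; open, the fingers measure 114 mm over their backs; the gripper's body (76 mm by 85 mm) begins 54 mm behind the grasp point. The pads swing forward as they close: fully open they stand 13 mm farther back than shut.
Start: joints at [-1.285, 0.264, 1.604, -0, 1.274, -0.037], TCP at [0.214, -0.64, 0.231] pointing down, gripper open.
Joint ranges: [-2.63, 2.63], [-0.94, 2.18], [0.31, 2.57], [-1.31, 4.45], [0, 2.66], [-2.55, 2.55]. Speed limits (rad/s): [2.57, 2.57, 3.14, 3.14, 3.14, 3.14].

### API

Orientations are given as a unit quaternion [w, x, y, z].
In Python, from station import manip gives the robot as it stands.
- The arm moves only by the shell command python3 -m creep 'ROWS'. ROWS is JSON, a list of rows, each a list of 7 numbers: the shift along the tool's x, y, z in mm, then the turn, a rotation vector about the tool's x, y, z in rad, then the opening in per cent of the stroke, from 0 (shut) to 100 (fully open). A call has 1 to 20 rows; each row is the pose to reach, as a shift and turn from the pose commanded when the call began, along the tool's axes at that moment; what a row does not reach only later rows make up. A row lasts 1/12 s, in which the tool goes at most 41.7 mm and 7.16 degrees, less where a joint would pass 70% of its speed; a pose out of reach is approached as far as the arm can. A call with a gripper value outside its range is refused whole. The fingers move at their own pace and stop on an object; the grip force is fixed at half the most. Time passes only in rows, so rows that repeat a pose let the fingers close. It gives the time, the measured TCP pose, the force and the opening at its end, in the units of the state.
- manip.state(): the state, without advancing time (a new reading comes with each control period).
- manip.get_image(name): name is "scene" or "top" or "wrist"; returns (picture, depth): 384x512x3 uint8, red, green, blue; 384x512 float32, m along the optical axis (not along the pixel's ray), 0 where there is no reading.
- manip.camera_info(name): a dict with "fovy" (degrees; the focal length in pixels is half the picture's height over the tangent of half this angle, whatever the lens; pixels are square), "cx", "cy" (the principal point, pixels), "rvec" (rotation vector, rad) and "tvec" (3), from world to camera coordinates, as OpenCV has them. Camera axes: x right, y down, z forward; pixel columns grow to the right and rows downward; lengths in m; the calibration is good to about 2 mm. A picture is of the moment at which its call begins: read the wrist's pose just before it. camera_info takes no time and is no camera call; for the wrist camera it gives the pose at the moment of the call.
- manip.job_done(): hands the job in, once; it reports no verdict.
The state is a dict: "time": time; "joints": joint angles; "joint_velocities": joint speeds; "joint_efforts": joint torques, N m; "tool_pos": TCP position; "ee_rot": TCP orientation; "contact_force": force on the tool from outside, world axes, zero at the start; "ft_torque": the same for the moment, N m; "finger_gap": finger opening in m.
Only numpy, scipy, OpenCV 4.12 (cv2) and the standard library are available. Lean on these libraries where they do the work, as an engineer would, in place of code of your own. Each camera call takes 0.05 s, during which the arm holds its last target.

## Working session

There is one attempt and no reset: what is moved stays moved. The work goes in short steps, Python scripts to look and compute and a shell command to move; the robot and the scene stay as the last step left them, time stands still between calls to the robot, and variables do not carry over. Pictures are saved under pics/ and viewed, and the job is handed in when it is done.

```bash
ls; mkdir -p pics; python3 - <<'E'
from station import manip
import cv2,numpy as np
print(manip.state()); print(manip.grasp_offset)
for n in ["scene","top"]:
    im,d=manip.get_image(n); cv2.imwrite(f"pics/{n}0.png",im[:,:,::-1]); np.savez(f"pics/{n}0.npz",im=im,d=d)
    print(n,manip.camera_info(n))
E
```

```text
pics
{'time': 0.0, 'joints': array([-1.28494915e+00,  2.64785056e-01,  1.60540476e+00, -1.51622537e-05,
        1.27368409e+00, -3.69273229e-02]), 'joint_velocities': array([ 8.70905419e-04,  7.57491782e-04, -2.03412687e-04, -7.42367868e-04,
       -1.40541322e-03,  7.47718770e-05]), 'joint_efforts': array([ 1.59888710e-03, -5.15110946e+01, -3.67316043e+01, -1.07273095e-04,
        1.31310974e-02,  2.74225255e-05]), 'tool_pos': array([ 0.2138759 , -0.63943786,  0.22992391]), 'ee_rot': array([-1.13090250e-03,  9.87004319e-01,  1.60689679e-01, -1.48786258e-04]), 'contact_force': array([ 0.36179254, -0.73184354,  0.37695284]), 'ft_torque': array([-0.03292091, -0.00247344, -0.01350914]), 'finger_gap': 0.08510522022784481}
-0.0187
scene {'fovy': 44.795597484271205, 'cx': 254.7672244084648, 'cy': 192.78017379951808, 'rvec': array([ 2.00882686, -0.80252613,  0.46155297]), 'tvec': array([-0.31251437,  0.21734665,  1.24837611])}
top {'fovy': 51.983333184224065, 'cx': 262.56068270088144, 'cy': 184.17385989756917, 'rvec': array([ 2.22387018, -2.16210625,  0.05821986]), 'tvec': array([0.01033213, 0.45825535, 1.36696122])}
```

View pics/scene0.png

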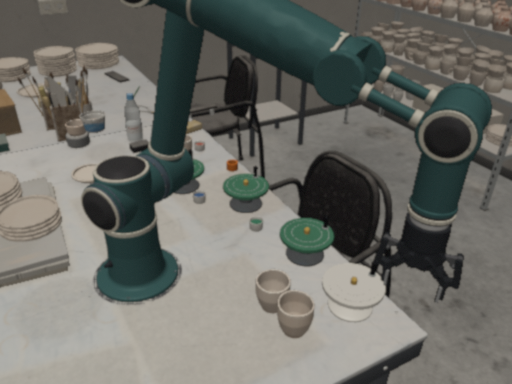

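View pics/top0.png

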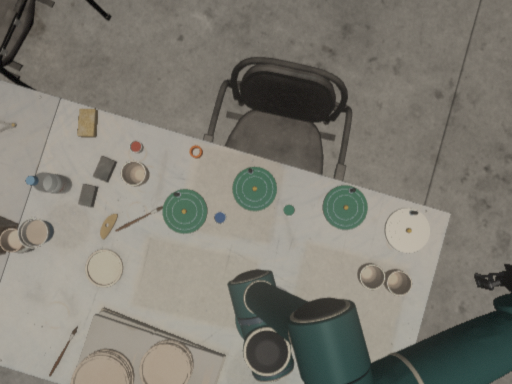

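The top view shows three green wheels at about (185,211), (255,188) and (345,207). The white wheel at (408,230) is a decoy. Orange ring candidates are (196,152) and (136,147), and the cup is at (135,173). I'll measure these and enlarge.

```bash
cat > h.py <<'E'
import numpy as np,cv2
from station import manip
def K(ci,h=384):
    f=h/2/np.tan(np.radians(ci['fovy'])/2); return f,ci['cx'],ci['cy']
def ray(ci,u,v,z):
    f,cx,cy=K(ci); R=cv2.Rodrigues(np.array(ci['rvec']))[0]; t=np.array(ci['tvec'])
    c=-R.T@t; d=R.T@np.array([(u-cx)/f,(v-cy)/f,1]); return c+d*(z-c[2])/d[2]
def cloud(ci,d):
    f,cx,cy=K(ci); R=cv2.Rodrigues(np.array(ci['rvec']))[0]; t=np.array(ci['tvec'])
    v,u=np.mgrid[0:384,0:512]; P=np.stack([(u-cx)/f*d,(v-cy)/f*d,d],-1)
    W=(P-t)@R; W[d==0]=np.nan; return W
E
python3 - <<'E'
from h import *
z=np.load("pics/top0.npz"); im,d=z['im'],z['d']; ci=manip.camera_info("top"); W=cloud(ci,d)
c=im[125:255,110:450]; cv2.imwrite("pics/crop0.png",cv2.resize(c,None,fx=2.35,fy=2.35,interpolation=cv2.INTER_CUBIC)[:,:,::-1])
I=im.astype(int); hsv=cv2.cvtColor(im,cv2.COLOR_RGB2HSV)
g=((hsv[...,0]>55)&(hsv[...,0]<95)&(hsv[...,1]>90)&(W[...,2]>0.06)&(W[...,2]<0.09)).astype(np.uint8)
n,l,s,ce=cv2.connectedComponentsWithStats(cv2.morphologyEx(g,cv2.MORPH_CLOSE,np.ones((7,7))))
for i in range(1,n):
    if s[i,4]>300:
        cn=max(cv2.findContours((l==i).astype(np.uint8),0,1)[0],key=len); el=cv2.fitEllipse(cn)
        print("head",s[i],el, ray(ci,*el[0],0.075), np.nanmedian(W[l==i],0))
        x,y,w,h=s[i,:4]; sub=(im.max(2)[y:y+h,x:x+w]<45)&(W[y:y+h,x:x+w,2]>.06); 
        ys,xs=np.nonzero(sub&(cv2.pointPolygonTest(cn,(0,0),False)<0))
        print([ (a+x,b+y) for a,b in zip(xs,ys) if cv2.pointPolygonTest(cn,(float(a+x),float(b+y)),True)>2])
for nm,(u,v),zz in [("tag",(196,152),.03),("red",(136,147),.03),("blue",(220,217),.03),("green",(289,210),.03),("cup",(135,173),.087)]:
    print(nm,ray(ci,u,v,zz),np.nanmax(W[v-8:v+9,u-8:u+9,2]))
E
```

```text
tag [0.56221549 0.25749225 0.03      ] 0.03787122277654137
red [0.57382921 0.46668753 0.03      ] 0.03474380234775908
blue [0.33956719 0.16647831 0.03      ] 0.037326972925791825
green [ 0.3703038  -0.07038488  0.03      ] 0.03512251277927982
cup [0.47893791 0.44733271 0.087     ] 0.0914116632499584
```

View pics/crop0.png

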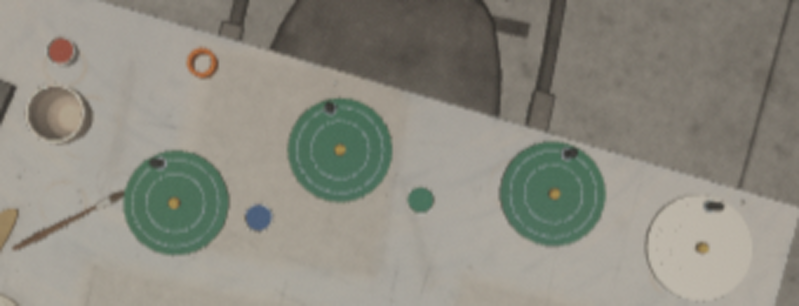

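The orange ring with an open bore at crop (203,63), full image (196,152), is the tag. The thing at (61,50) is a closed red pot. The pins show as dark marks on the far rims. The white disc at (700,247) is the decoy wheel.

```bash
python3 - <<'E'
from h import *
z=np.load("pics/top0.npz"); im,d=z['im'],z['d']; ci=manip.camera_info("top"); W=cloud(ci,d)
hsv=cv2.cvtColor(im,cv2.COLOR_RGB2HSV); print(hsv[211,175],W[211,175])
g=((hsv[...,0]>60)&(hsv[...,0]<95)&(hsv[...,1]>70)).astype(np.uint8); g[250:]=0
n,l,s,ce=cv2.connectedComponentsWithStats(cv2.morphologyEx(g,cv2.MORPH_CLOSE,np.ones((5,5))))
for i in range(1,n):
    if s[i,4]>300:
        cn=max(cv2.findContours((l==i).astype(np.uint8),0,1)[0],key=len); el=cv2.fitEllipse(cv2.convexHull(cn))
        H=ray(ci,*el[0],0.075); print("head",el,H)
        x,y,w,h=s[i,:4]
        hs=hsv[y:y+h,x:x+w]; br=(hs[...,0]>15)&(hs[...,0]<30)&(hs[...,1]>100); v,u=np.nonzero(br); 
        S=ray(ci,u.mean()+x,v.mean()+y,0.09); print(" spigot",u.mean()+x,v.mean()+y,S,len(u))
        dk=(im[y-3:y+h,x:x+w].max(2)<75); v,u=np.nonzero(dk); 
        print(" dark",len(u),u.mean()+x,v.mean()+y-3,[u.min()+x,u.max()+x,v.min()+y-3,v.max()+y-3])
        # pin: top at z .116 
        for zz in (.085,.1,.116):
            P=ray(ci,u.mean()+x,v.mean()+y-3,zz); q=P-H; print(zz,P,np.hypot(*q[:2]),np.degrees(np.arctan2(q[1],q[0])))
o=((hsv[...,0]<15)&(hsv[...,1]>120)); o[:, :180]=0;o[:,215:]=0;o[:130]=0;o[170:]=0
v,u=np.nonzero(o); print(len(u),u.mean(),v.mean(),[u.min(),u.max(),v.min(),v.max()],ray(ci,u.mean(),v.mean(),.02))
E
```

```text
[ 71  77 112] [0.35671049 0.31198809 0.07597856]
head ((254.44215393066406, 188.25485229492188), (41.85259246826172, 42.29969787597656), 80.84870147705078) [0.43996291 0.04983823 0.075     ]
 spigot 254.28571428571428 188.5 [0.43848623 0.04999491 0.09      ] 14
 dark 9 250.0 170.0 [np.int64(249), np.int64(251), np.int64(169), np.int64(171)]
0.085 [0.49983903 0.06615813 0.085     ] 0.06206036236972349 15.246250400144541
0.1 [0.4984939  0.06563174 0.1       ] 0.06062434791979098 15.100576379167732
0.116 [0.49705909 0.06507026 0.116     ] 0.05909305281650331 14.937388149410827
head ((344.80859375, 206.75665283203125), (41.71304702758789, 42.64677429199219), 115.80245971679688) [ 0.38674422 -0.25304864  0.075     ]
 spigot 345.53846153846155 207.15384615384616 [ 0.38546081 -0.25235504  0.09      ] 13
 dark 17 352.7647058823529 189.7058823529412 [np.int64(350), np.int64(355), np.int64(188), np.int64(191)]
0.085 [ 0.44389156 -0.27638434  0.085     ] 0.061728225442738836 -22.212297349179433
0.1 [ 0.44318957 -0.27297305  0.1       ] 0.05985866823718412 -19.442311553569745
0.116 [ 0.44244078 -0.26933433  0.116     ] 0.05802871327445291 -16.298939345245902
head ((184.51629638671875, 210.80419921875), (41.82828903198242, 42.28815841674805), 84.93487548828125) [0.35823516 0.28053273 0.075     ]
 spigot 183.53333333333333 211.13333333333333 [0.35734348 0.28075933 0.09      ] 15
 dark 13 176.0 193.84615384615384 [np.int64(174), np.int64(178), np.int64(193), np.int64(195)]
0.085 [0.41366918 0.3089562  0.085     ] 0.062296261850147555 27.146212440860822
0.1 [0.41331462 0.30563873 0.1       ] 0.060531460012580945 24.504173036492453
0.116 [0.41293641 0.3021001  0.116     ] 0.05879947518121353 21.518108086328677
59 195.6949152542373 151.08474576271186 [np.int64(190), np.int64(201), np.int64(146), np.int64(157)] [0.56672505 0.26042388 0.02      ]
```

```bash
cat >> h.py <<'E'
from scipy.spatial.transform import Rotation as Ro
def pose():
    s=manip.state(); q=s['ee_rot']; return np.array(s['tool_pos']),Ro.from_quat([q[1],q[2],q[3],q[0]])
def rotdown(hd):
    h=np.radians(hd); return Ro.from_matrix(np.array([[np.cos(h),np.sin(h),0],[np.sin(h),-np.cos(h),0],[0,0,-1]]).T)
def to(p,hd,show=True):
    c,R=pose(); sh=R.inv().apply(np.array(p)-c)*1000; rv=(R.inv()*rotdown(hd)).as_rotvec()
    if show: print([round(float(x),1) for x in sh],[round(float(x),3) for x in rv])
    return sh,rv
def arc(hub,r,a0,a1,n,z,off=0.018,sgn=1):
    # contact tool pose pushing pin CCW (sgn 1): TCP behind pin by off along tangent
    for a in np.linspace(a0,a1,n):
        A=np.radians(a); t=sgn*np.array([-np.sin(A),np.cos(A)])
        p=np.array(hub[:2])+r*np.array([np.cos(A),np.sin(A)])-off*t
        print(round(float(a),1),end=' '); to([*p,z],np.degrees(np.arctan2(t[1],t[0])))
HUB={1:(.358,.2806),2:(.4393,.0499),3:(.3861,-.2527)}
ANG={1:24.5,2:15.1,3:-19.4}
E
python3 - <<'E'
from h import *
c,R=pose(); x=R.apply([1,0,0]); print(np.degrees(np.arctan2(x[1],x[0])))
arc(HUB[3],.06,-19.4,-19.4,1,.16,off=.038)
E
```

```text
18.4960254971243
-19.4 [310.0, -245.2, 70.6] [-0.002, -0.001, -0.909]
```

```bash
python3 -m creep '[[60,-48,10,0,0,-0.15,0],[120,-96,20,0,0,-0.35,0],[180,-144,20,0,0,-0.55,0],[240,-190,20,0,0,-0.75,0],[280,-222,40,0,0,-0.91,0],[310,-245,60,0,0,-0.91,0],[310,-245,60,0,0,-0.91,0],[310,-245,60,0,0,-0.91,0],[310,-245,60,0,0,-0.91,0],[310,-245,60,0,0,-0.91,0],[310,-245,60,0,0,-0.91,0],[310,-245,60,0,0,-0.91,0],[310,-245,60,0,0,-0.91,0]]'
python3 - <<'E'
from h import *
s=manip.state(); print(s['contact_force'],s['finger_gap'],s['tool_pos'])
im,d=manip.get_image("wrist"); ci=manip.camera_info("wrist"); cv2.imwrite("pics/w1.png",im[:,:,::-1])
print(ci)
arc(HUB[3],.06,-19.4,-19.4,1,.097,off=.038)
E
```

```text
time: 1.18
tool_pos: [0.4302, -0.3097, 0.1712]
ee_rot: [0.0, 0.816, 0.578, -0.0]
contact_force: [-0.1, 0.0, 1.5]
finger_gap: -0.0004
[-0.14155498  0.03731056  1.48637999] -0.00038278012607669367 [ 0.43021651 -0.30970801  0.1712263 ]
{'fovy': 70.4954160799272, 'cx': 257.67010652787485, 'cy': 191.76831537131096, 'rvec': array([-2.78580752,  0.47595295,  0.07642246]), 'tvec': array([-0.50827763, -0.16499978,  0.27527073])}
-19.4 [1.7, -0.7, 74.5] [0.0, 0.001, 0.0]
```

View pics/w1.png

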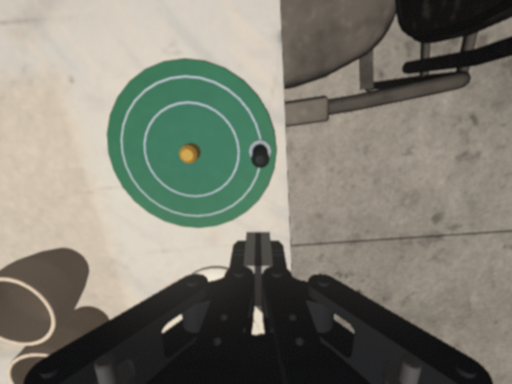

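The wrist view shows the shut fingertips at (258,245), lined up with the pin at (260,155). The spigot is at (190,152). I'll refine the hub position and then descend.

```bash
python3 - <<'E'
from h import *
ci=manip.camera_info("wrist"); print(ray(ci,190,152,.088),ray(ci,260,153,.105), ray(ci,191,142,.075))
E
python3 -m creep '[[0,0,35,0,0,0,0],[0,0,65,0,0,0,0],[1,0,74,0,0,0,0],[1,0,74,0,0,0,0],[1,0,74,0,0,0,0],[1,0,74,0,0,0,0],[1,0,74,0,0,0,0]]'
python3 -m creep '[[0,0,0,0,0,0,0],[0,0,0,0,0,0,0]]'
python3 -c "
from h import *
arc(HUB[3],.06,-19.4,-19.4,1,.097,off=.018)"
```

```text
[ 0.38982958 -0.25365775  0.088     ] [ 0.44539648 -0.27087554  0.105     ] [ 0.39037425 -0.24699605  0.075     ]
time: 1.82
tool_pos: [0.432, -0.3099, 0.0995]
ee_rot: [0.002, 0.816, 0.578, 0.001]
contact_force: [0.2, -0.6, -0.2]
finger_gap: 0.0002
time: 1.98
tool_pos: [0.4315, -0.3092, 0.0987]
ee_rot: [0.001, 0.816, 0.578, 0.0]
contact_force: [-0.9, 0.2, -0.0]
finger_gap: -0.0002
-19.4 [20.2, -1.6, 1.7] [0.002, 0.001, 0.001]
```

```bash
python3 -m creep '[[6,0,1,0,0,0,0],[10,0,1,0,0,0,0],[13,0,1,0,0,0,0],[15,0,1,0,0,0,0],[16.5,0,1,0,0,0,0],[18,0,1,0,0,0,0]]'
python3 -c "
from h import *
arc((.387,-.2527),.06,-19.4,35,12,.097,off=.018)"
```

```text
time: 2.48
tool_pos: [0.4368, -0.2912, 0.0962]
ee_rot: [-0.0, 0.816, 0.578, -0.0]
contact_force: [-0.0, 0.5, 0.2]
finger_gap: -0.0005
-19.4 [1.8, 0.3, -0.8] [-0.0, -0.0, 0.001]
-14.5 [7.0, 1.6, -0.8] [-0.0, -0.0, -0.085]
-9.5 [12.3, 2.5, -0.8] [-0.0, -0.0, -0.172]
-4.6 [17.7, 2.9, -0.8] [-0.0, -0.0, -0.258]
0.4 [23.1, 2.9, -0.8] [-0.0, -0.0, -0.344]
5.3 [28.5, 2.3, -0.8] [-0.0, -0.0, -0.431]
10.3 [33.8, 1.4, -0.8] [-0.0, -0.0, -0.517]
15.2 [39.0, -0.1, -0.8] [-0.0, -0.0, -0.603]
20.2 [44.1, -1.9, -0.8] [-0.0, -0.0, -0.69]
25.1 [49.0, -4.3, -0.8] [-0.0, -0.0, -0.776]
30.1 [53.7, -7.0, -0.8] [-0.0, -0.0, -0.862]
35.0 [58.1, -10.1, -0.8] [-0.0, -0.0, -0.948]
```

```bash
python3 -m creep '[[2,0.4,0,0,0,0,0],[4.5,1,0,0,0,-0.04,0],[7,1.6,0,0,0,-0.085,0],[9.6,2,0,0,0,-0.13,0],[12.3,2.5,0,0,0,-0.172,0]]'
python3 -c "
from h import *
arc((.387,-.2527),.06,-9.5,35,10,.097,off=.018)"
```

```text
time: 2.9
tool_pos: [0.4429, -0.2819, 0.0963]
ee_rot: [0.001, 0.762, 0.647, -0.001]
contact_force: [-2.1, -4.4, -0.5]
finger_gap: 0.0002
-9.5 [1.5, 0.0, -0.7] [-0.0, 0.002, 0.002]
-4.6 [6.8, 1.4, -0.7] [-0.0, 0.002, -0.084]
0.4 [12.1, 2.3, -0.7] [-0.0, 0.002, -0.17]
5.3 [17.5, 2.7, -0.7] [-0.0, 0.002, -0.256]
10.3 [22.9, 2.6, -0.7] [-0.0, 0.002, -0.343]
15.2 [28.3, 2.1, -0.7] [-0.001, 0.002, -0.429]
20.2 [33.6, 1.2, -0.8] [-0.001, 0.002, -0.515]
25.1 [38.8, -0.3, -0.8] [-0.001, 0.002, -0.602]
30.1 [43.9, -2.1, -0.8] [-0.001, 0.002, -0.688]
35.0 [48.8, -4.4, -0.8] [-0.001, 0.002, -0.774]
```

```bash
python3 -m creep '[[2.7,0.8,0,0,0,-0.042,0],[5.3,1.4,0,0,0,-0.085,0],[8,2,0,0,0,-0.13,0],[10.6,2.3,0,0,0,-0.172,0]]'
python3 -c "
from h import *
arc((.387,-.2527),.06,.4,35,8,.097,off=.018)"
```

```text
time: 3.23
tool_pos: [0.447, -0.2719, 0.0963]
ee_rot: [0.001, 0.704, 0.71, -0.001]
contact_force: [-1.1, -5.2, -0.8]
finger_gap: -0.0002
0.4 [1.6, 0.1, -0.7] [-0.0, 0.002, 0.002]
5.3 [6.8, 1.4, -0.7] [-0.0, 0.002, -0.085]
10.3 [12.1, 2.3, -0.7] [-0.0, 0.002, -0.171]
15.2 [17.5, 2.7, -0.7] [-0.001, 0.002, -0.257]
20.2 [22.9, 2.7, -0.7] [-0.001, 0.002, -0.343]
25.1 [28.3, 2.2, -0.8] [-0.001, 0.002, -0.43]
30.1 [33.6, 1.2, -0.8] [-0.001, 0.002, -0.516]
35.0 [38.8, -0.2, -0.8] [-0.001, 0.002, -0.602]
```

```bash
python3 -m creep '[[2.7,0.8,0,0,0,-0.042,0],[5.3,1.4,0,0,0,-0.085,0],[8,2,0,0,0,-0.13,0],[10.6,2.3,0,0,0,-0.172,0],[13.3,2.6,0,0,0,-0.215,0],[16,2.7,0,0,0,-0.258,0]]'
python3 -c "
from h import *
arc((.387,-.2527),.06,15.2,30,4,.097,off=.018)"
```

```text
time: 3.73
tool_pos: [0.4498, -0.2559, 0.0964]
ee_rot: [0.001, 0.607, 0.795, -0.001]
contact_force: [0.7, -4.7, -1.4]
finger_gap: 0.0002
15.2 [1.6, 0.2, -0.6] [-0.0, 0.003, 0.001]
20.1 [6.8, 1.5, -0.6] [-0.001, 0.003, -0.085]
25.1 [12.1, 2.4, -0.7] [-0.001, 0.003, -0.171]
30.0 [17.5, 2.8, -0.7] [-0.001, 0.002, -0.257]
```

```bash
python3 -m creep '[[2.7,0.8,0,0,0,-0.042,0],[5.3,1.4,0,0,0,-0.085,0],[8,2,0,0,0,-0.13,0],[10.6,2.3,0,0,0,-0.172,0],[12.8,2.5,0,0,0,-0.206,0]]'
python3 -m creep '[[-10,0,0,0,0,0,0],[-20,0,-20,0,0,0,0],[-25,0,-50,0,0,0,0],[-25,0,-80,0,0,0,0],[-25,0,-80,0,0,0,0]]'
python3 - <<'E'
from h import *
im,d=manip.get_image("top"); ci=manip.camera_info("top"); cv2.imwrite("pics/top1.png",cv2.resize(im[125:255,110:450],None,fx=2.35,fy=2.35,interpolation=cv2.INTER_CUBIC)[:,:,::-1])
im,d=manip.get_image("wrist"); print(manip.camera_info("wrist"));cv2.imwrite("pics/w2.png",im[:,:,::-1])
print(manip.state()['contact_force'])
arc(HUB[2],.06,15.1,15.1,1,.16,off=.038)
E
```

```text
time: 4.15
tool_pos: [0.449, -0.2429, 0.0963]
ee_rot: [0.001, 0.522, 0.853, -0.001]
contact_force: [0.2, -4.7, -1.4]
finger_gap: 0.0
time: 4.57
tool_pos: [0.4645, -0.2671, 0.1832]
ee_rot: [0.006, 0.524, 0.852, 0.0]
contact_force: [0.6, -1.1, 0.3]
finger_gap: -0.0004
{'fovy': 70.4954160799272, 'cx': 257.67010652787485, 'cy': 191.76831537131096, 'rvec': array([-2.74989488, -0.6563811 , -0.10942769]), 'tvec': array([-0.29140151, -0.44686331,  0.18744266])}
[0.03901999 0.44285017 0.78464241]
15.1 [241.8, 173.3, 17.8] [0.003, 0.003, 0.205]
```

View pics/w2.png

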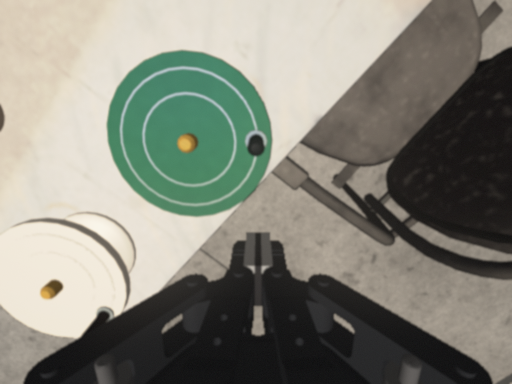

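View pics/top1.png

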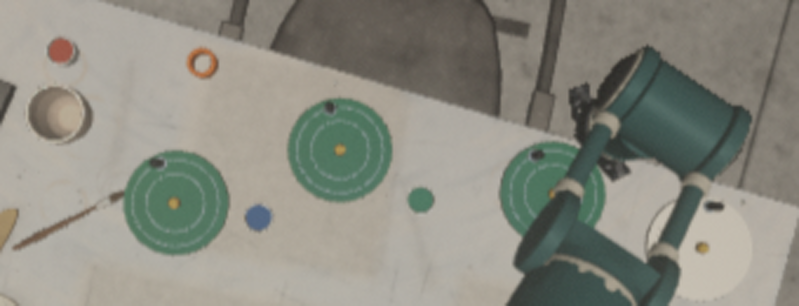

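```bash
python3 - <<'E'
from h import *
ci=manip.camera_info("wrist")
S=ray(ci,188,143,.088);P=ray(ci,256,146,.1); q=P-S; print(S,P,np.degrees(np.arctan2(q[1],q[0])))
q=np.array([ 0.44539648-.38983, -0.27087554+.25366]);print(np.degrees(np.arctan2(q[1],q[0])))
E
```

```text
[ 0.38709527 -0.25035795  0.088     ] [ 0.43886816 -0.22489441  0.1       ] 26.189414892185017
-17.213963801882745
```

Wheel 3 turned about 44° at a steady 5 N, so it seems to drag. Next is wheel 2.

```bash
python3 -m creep '[[24,17,0,0,0,0.02,0],[55,39,0,0,0,0.05,0],[88,63,0,0,0,0.1,0],[121,87,0,0,0,0.15,0],[154,110,0,0,0,0.2,0],[187,134,5,0,0,0.205,0],[215,154,10,0,0,0.205,0],[235,168,15,0,0,0.205,0],[242,173,18,0,0,0.205,0],[242,173,18,0,0,0.205,0],[242,173,18,0,0,0.205,0],[242,173,18,0,0,0.205,0]]'
python3 - <<'E'
from h import *
im,d=manip.get_image("wrist"); print(manip.camera_info("wrist"));cv2.imwrite("pics/w3.png",im[:,:,::-1])
print(manip.state()['contact_force'])
arc(HUB[2],.06,15.1,15.1,1,.097,off=.038)
E
```

```text
time: 5.67
tool_pos: [0.5044, 0.029, 0.1578]
ee_rot: [-0.0, 0.608, 0.794, -0.001]
contact_force: [0.5, -0.9, 0.3]
finger_gap: -0.0001
{'fovy': 70.4954160799272, 'cx': 257.67010652787485, 'cy': 191.76831537131096, 'rvec': array([-2.80053745, -0.37130141, -0.05855221]), 'tvec': array([-0.49373411, -0.11655531,  0.27766539])}
[-0.05474948 -0.56531334  0.28545894]
15.1 [-0.6, 2.4, 61.1] [-0.001, 0.0, -0.0]
```

View pics/w3.png

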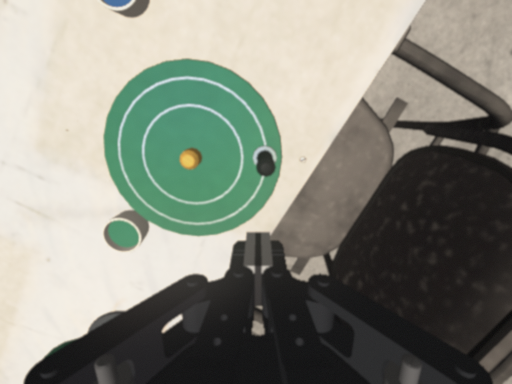

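The pin at (265,162) lies just ahead of the fingertips at (258,245), and the spigot is at (190,158). I'll measure, descend and approach.

```bash
python3 - <<'E'
from h import *
ci=manip.camera_info("wrist")
S=ray(ci,190,158,.088);P=ray(ci,265,161,.1); q=P-S; print(S,P,np.degrees(np.arctan2(q[1],q[0])))
E
python3 -m creep '[[-1,1,30,0,0,0,0],[-1,1,55,0,0,0,0],[-1,1,61,0,0,0,0],[-1,1,61,0,0,0,0],[-1,1,61,0,0,0,0],[0,0,61,0,0,0,0]]'
python3 -c "
from h import *
arc((.441,.0495),.06,14,14,1,.097,off=.019)"
```

```text
[0.44229642 0.05143187 0.088     ] [0.49909261 0.06687148 0.1       ] 15.207913391288493
time: 6.22
tool_pos: [0.5063, 0.0296, 0.099]
ee_rot: [0.001, 0.608, 0.794, 0.001]
contact_force: [0.1, -0.2, 0.7]
finger_gap: -0.0
14.0 [16.1, 1.8, 2.0] [0.003, 0.001, 0.02]
```

```bash
python3 -m creep '[[5,0,1,0,0,0,0],[9,0,1,0,0,0,0],[12,0,1,0,0,0,0],[14,1,1,0,0,0,0],[16,1,1,0,0,0,0],[17.5,1,1,0,0,0,0]]'
python3 -c "
from h import *
arc((.441,.0505),.06,15,62,10,.097,off=.018)"
```

```text
time: 6.72
tool_pos: [0.5012, 0.0478, 0.0965]
ee_rot: [0.0, 0.607, 0.795, 0.0]
contact_force: [-0.3, 0.1, -0.1]
finger_gap: 0.0001
15.0 [0.2, 2.5, -0.5] [0.0, 0.0, 0.004]
20.2 [5.7, 3.9, -0.5] [0.0, 0.0, -0.087]
25.4 [11.4, 4.8, -0.5] [0.0, 0.0, -0.179]
30.7 [17.1, 5.2, -0.5] [0.0, 0.0, -0.27]
35.9 [22.8, 5.1, -0.5] [0.0, 0.0, -0.361]
41.1 [28.4, 4.4, -0.5] [0.0, 0.0, -0.452]
46.3 [34.0, 3.3, -0.5] [0.0, 0.0, -0.543]
51.6 [39.5, 1.6, -0.5] [0.0, 0.0, -0.634]
56.8 [44.8, -0.6, -0.5] [0.0, 0.0, -0.725]
62.0 [49.8, -3.2, -0.5] [0.0, 0.0, -0.817]
```

```bash
python3 -m creep '[[2,1,0,0,0,0,0],[4,2.5,0,0,0,-0.04,0],[6.5,3.7,0,0,0,-0.087,0],[9,4.3,0,0,0,-0.13,0],[11.4,4.8,0,0,0,-0.178,0]]'
python3 -c "
from h import *
arc((.441,.0505),.06,25.4,62,8,.097,off=.018)"
```

```text
time: 7.13
tool_pos: [0.5028, 0.0596, 0.0962]
ee_rot: [-0.0, 0.534, 0.846, -0.0]
contact_force: [0.3, -0.8, -0.3]
finger_gap: 0.0001
25.4 [0.3, 0.3, -0.8] [-0.0, 0.0, 0.002]
30.6 [5.8, 1.7, -0.8] [-0.0, 0.0, -0.089]
35.9 [11.4, 2.6, -0.8] [-0.0, 0.0, -0.181]
41.1 [17.1, 3.0, -0.8] [-0.0, 0.0, -0.272]
46.3 [22.9, 2.8, -0.8] [-0.0, 0.0, -0.363]
51.5 [28.5, 2.1, -0.8] [-0.0, 0.0, -0.454]
56.8 [34.1, 1.0, -0.8] [-0.0, 0.0, -0.546]
62.0 [39.6, -0.7, -0.8] [-0.0, 0.0, -0.637]
```

Only about 0.8 N so far. I'll continue and check the turn in a picture.

```bash
python3 -m creep '[[3,1,0,0,0,-0.045,0],[5.8,1.7,0,0,0,-0.09,0],[8.6,2.2,0,0,0,-0.135,0],[11.4,2.6,0,0,0,-0.18,0]]'
python3 -m creep '[[3,1,0,0,0,-0.045,0],[5.8,1.7,0,0,0,-0.09,0],[8.6,2.2,0,0,0,-0.135,0],[11.4,2.6,0,0,0,-0.18,0]]'
python3 -c "
from h import *
arc((.441,.0505),.06,46,62,4,.097,off=.018)"
```

```text
time: 7.47
tool_pos: [0.5002, 0.071, 0.0961]
ee_rot: [-0.0, 0.455, 0.89, -0.0]
contact_force: [-0.9, -1.3, 0.2]
finger_gap: 0.0003
time: 7.8
tool_pos: [0.4957, 0.0818, 0.0962]
ee_rot: [0.0, 0.373, 0.928, -0.0]
contact_force: [0.3, -0.9, 0.3]
finger_gap: 0.0002
46.0 [-0.4, -0.5, -0.8] [-0.0, 0.0, 0.003]
51.3 [5.3, 0.9, -0.8] [-0.0, 0.0, -0.091]
56.7 [11.0, 1.8, -0.8] [-0.0, 0.0, -0.184]
62.0 [16.8, 2.2, -0.8] [-0.0, 0.0, -0.277]
```

```bash
python3 -m creep '[[3,0.6,0,0,0,-0.045,0],[5.8,1,0,0,0,-0.09,0],[8.6,1.5,0,0,0,-0.135,0],[11.4,1.8,0,0,0,-0.18,0],[14.5,2,0,0,0,-0.23,0]]'
python3 -m creep '[[-10,0,0,0,0,0,0],[-20,0,-20,0,0,0,0],[-25,0,-50,0,0,0,0],[-25,0,-80,0,0,0,0],[-25,0,-80,0,0,0,0],[-25,0,-80,0,0,0,0]]'
python3 - <<'E'
from h import *
im,d=manip.get_image("wrist"); print(manip.camera_info("wrist")['tvec']);cv2.imwrite("pics/w4.png",im[:,:,::-1])
arc(HUB[1],.06,24.5,24.5,1,.16,off=.038)
E
```

```text
time: 8.22
tool_pos: [0.4869, 0.0934, 0.0963]
ee_rot: [0.0, 0.265, 0.964, -0.0]
contact_force: [0.9, -0.4, -1.4]
finger_gap: -0.0
time: 8.72
tool_pos: [0.5109, 0.0803, 0.1789]
ee_rot: [0.003, 0.266, 0.964, 0.001]
contact_force: [-1.1, 0.1, -1.7]
finger_gap: 0.0001
[-0.32932139 -0.39907734  0.20322872]
24.5 [167.3, 122.2, 16.8] [0.001, 0.001, 0.604]
```

View pics/w4.png

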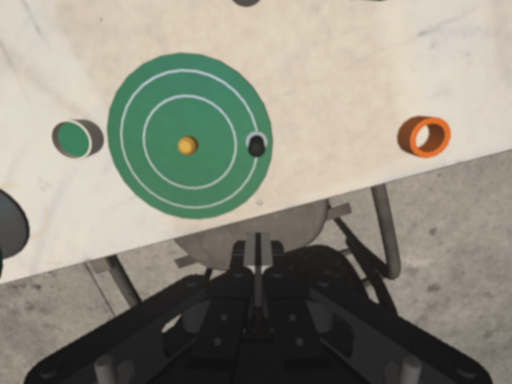

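```bash
python3 - <<'E'
from h import *
ci=manip.camera_info("wrist")
S=ray(ci,188,146,.088);P=ray(ci,256,147,.1); q=P-S; print(S,P,np.degrees(np.arctan2(q[1],q[0])))
print("tag",ray(ci,430,137,.03))
E
python3 -m creep '[[15,10,0,0,0,0.05,0],[40,29,0,0,0,0.15,0],[70,51,0,0,0,0.27,0],[100,73,0,0,0,0.39,0],[130,95,5,0,0,0.5,0],[155,113,12,0,0,0.6,0],[167,122,17,0,0,0.604,0],[167,122,17,0,0,0.604,0],[167,122,17,0,0,0.604,0],[167,122,17,0,0,0.604,0],[167,122,17,0,0,0.604,0]]'
python3 - <<'E'
from h import *
im,d=manip.get_image("wrist");cv2.imwrite("pics/w5.png",im[:,:,::-1])
arc(HUB[1],.06,24.5,24.5,1,.097,off=.038)
E
```

```text
[0.43952822 0.05207567 0.088     ] [0.46821363 0.10206776 0.1       ] 60.15283872596013
tag [0.56222909 0.25817324 0.03      ]
time: 9.68
tool_pos: [0.4276, 0.2697, 0.1589]
ee_rot: [0.0, 0.541, 0.841, -0.0]
contact_force: [-0.6, -0.2, -0.6]
finger_gap: 0.0002
24.5 [0.8, 1.0, 62.2] [-0.0, 0.0, -0.0]
```

View pics/w5.png

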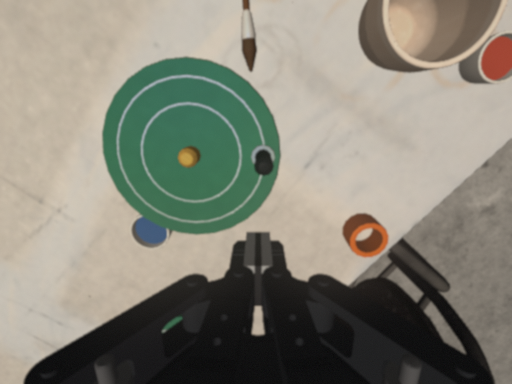

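Wheel 2 turned 45° at about 1 N. On wheel 1 the pin is at (263,160) and the spigot at (189,157).

```bash
python3 - <<'E'
from h import *
ci=manip.camera_info("wrist")
S=ray(ci,189,157,.088);P=ray(ci,263,160,.1); q=P-S; print(S,P,np.degrees(np.arctan2(q[1],q[0])), "tag",ray(ci,368,238,.03))
E
python3 -m creep '[[0,0,30,0,0,0,0],[0,0,55,0,0,0,0],[0,1,62,0,0,0,0],[0,1,62,0,0,0,0],[0,1,62,0,0,0,0]]'
python3 -m creep '[[5,0,1,0,0,0,0],[9,0,1,0,0,0,0],[12,0,1,0,0,0,0],[14,1,1,0,0,0,0],[16,1,1,0,0,0,0],[17.5,1,1,0,0,0,0]]'
python3 -c "
from h import *
arc((.36,.2815),.06,24.5,72,10,.097,off=.018)"
```

```text
[0.36132373 0.28212867 0.088     ] [0.41442408 0.30638618 0.1       ] 24.55205730570339 tag [0.56485138 0.26251303 0.03      ]
time: 10.15
tool_pos: [0.4286, 0.2708, 0.0976]
ee_rot: [-0.0, 0.541, 0.841, -0.0]
contact_force: [0.5, 0.8, 1.3]
finger_gap: -0.0
time: 10.65
tool_pos: [0.4219, 0.2881, 0.0967]
ee_rot: [0.0, 0.54, 0.842, 0.0]
contact_force: [-0.9, 0.2, -0.4]
finger_gap: 0.0001
24.5 [1.7, 1.0, -0.3] [0.001, -0.0, 0.002]
29.8 [7.2, 2.4, -0.3] [0.001, -0.0, -0.09]
35.1 [12.9, 3.3, -0.3] [0.001, -0.0, -0.182]
40.3 [18.7, 3.6, -0.3] [0.001, 0.0, -0.274]
45.6 [24.5, 3.5, -0.3] [0.001, 0.0, -0.367]
50.9 [30.2, 2.8, -0.3] [0.001, 0.0, -0.459]
56.2 [35.8, 1.6, -0.3] [0.001, 0.0, -0.551]
61.4 [41.3, -0.2, -0.3] [0.001, 0.0, -0.643]
66.7 [46.7, -2.4, -0.3] [0.001, 0.0, -0.735]
72.0 [51.7, -5.1, -0.3] [0.001, 0.0, -0.827]
```

```bash
python3 -m creep '[[2,1,0,0,0,0,0],[4.5,1.7,0,0,0,-0.045,0],[7.2,2.4,0,0,0,-0.09,0],[10,2.9,0,0,0,-0.135,0],[12.9,3.3,0,0,0,-0.182,0]]'
python3 -m creep '[[3,0.8,0,0,0,-0.045,0],[5.8,1.5,0,0,0,-0.09,0],[8.6,2,0,0,0,-0.135,0],[11.4,2.4,0,0,0,-0.18,0]]'
python3 -c "
from h import *
arc((.36,.2815),.06,45,72,5,.097,off=.018)"
```

```text
time: 11.07
tool_pos: [0.4194, 0.3006, 0.0963]
ee_rot: [0.0, 0.461, 0.888, -0.0]
contact_force: [0.2, -0.4, 0.3]
finger_gap: -0.0
time: 11.4
tool_pos: [0.4148, 0.3113, 0.0962]
ee_rot: [0.0, 0.379, 0.925, -0.0]
contact_force: [-0.0, -1.4, -0.9]
finger_gap: -0.0001
45.0 [-0.4, 0.2, -0.8] [-0.0, 0.0, 0.008]
51.8 [6.8, 1.9, -0.8] [-0.001, 0.0, -0.11]
58.5 [14.1, 2.8, -0.8] [-0.001, 0.0, -0.228]
65.2 [21.5, 2.9, -0.8] [-0.001, 0.0, -0.345]
72.0 [28.8, 2.0, -0.8] [-0.001, 0.0, -0.463]
```

```bash
python3 -m creep '[[3,0.9,0,0,0,-0.045,0],[5.8,1.6,0,0,0,-0.09,0],[8.6,2.1,0,0,0,-0.135,0],[11.4,2.5,0,0,0,-0.18,0]]'
python3 -m creep '[[3,0.8,0,0,0,-0.045,0],[5.8,1.5,0,0,0,-0.09,0],[8.6,2,0,0,0,-0.135,0],[11.4,2.4,0,0,0,-0.18,0],[14,2.6,0,0,0,-0.22,0]]'
python3 -m creep '[[-10,0,0,0,0,0,0],[-20,0,-20,0,0,0,0],[-25,0,-50,0,0,0,0],[-25,0,-80,0,0,0,0],[-25,0,-80,0,0,0,0],[-25,0,-80,0,0,0,0]]'
python3 - <<'E'
from h import *
im,d=manip.get_image("wrist"); print(manip.camera_info("wrist")['tvec']);cv2.imwrite("pics/w6.png",im[:,:,::-1])
E
```

```text
time: 11.73
tool_pos: [0.4084, 0.3211, 0.0962]
ee_rot: [0.0, 0.294, 0.956, -0.0]
contact_force: [0.3, -0.3, -0.6]
finger_gap: -0.0002
time: 12.15
tool_pos: [0.3983, 0.3312, 0.0962]
ee_rot: [0.0, 0.188, 0.982, -0.0]
contact_force: [0.1, -1.1, -0.3]
finger_gap: -0.0
time: 12.65
tool_pos: [0.424, 0.3228, 0.179]
ee_rot: [0.002, 0.189, 0.982, 0.002]
contact_force: [-0.4, -0.3, -1.4]
finger_gap: -0.0
[-0.45530854 -0.2818375   0.2418507 ]
```

View pics/w6.png

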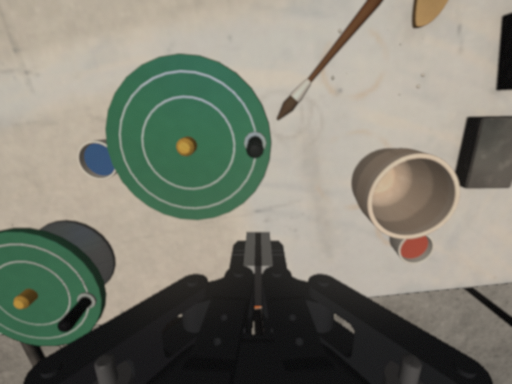

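```bash
python3 - <<'E'
from h import *
ci=manip.camera_info("wrist")
S=ray(ci,186,146,.088);P=ray(ci,255,147,.1); q=P-S; print(S,P,np.degrees(np.arctan2(q[1],q[0])))
to((.564,.26,.17),90)
E
```

```text
[0.35747898 0.28182989 0.088     ] [0.37827661 0.33653738 0.1       ] 69.185164261974
[-154.3, -5.0, 7.2] [0.002, 0.0, 1.19]
```

Wheel 1 turned 44.6° at about 0.8 N, so wheel 3 is the one that drags. Now I'll move over the tag.

```bash
python3 -m creep '[[-15,0,-10,0,0,0.1,0],[-45,0,-10,0,0,0.22,30],[-75,-1,-10,0,0,0.34,100],[-105,-2,-10,0,0,0.46,100],[-135,-4,-5,0,0,0.58,100],[-150,-5,0,0,0,0.7,100],[-154,-5,7,0,0,0.82,100],[-154,-5,7,0,0,0.94,100],[-154,-5,7,0,0,1.06,100],[-154,-5,7,0,0,1.19,100],[-154,-5,7,0,0,1.19,100],[-154,-5,7,0,0,1.19,100],[-154,-5,7,0,0,1.19,100]]'
python3 - <<'E'
from h import *
im,d=manip.get_image("wrist");cv2.imwrite("pics/w7.png",im[:,:,::-1]); ci=manip.camera_info("wrist"); W=cloud(ci,d)
hsv=cv2.cvtColor(im,cv2.COLOR_RGB2HSV); o=(hsv[...,0]<15)&(hsv[...,1]>140)
m=o&(W[...,2]>.024)&(W[...,2]<.04); p=W[m][:,:2].astype(np.float32); print(m.sum(),cv2.minEnclosingCircle(p), np.median(W[m],0), p.min(0),p.max(0))
m8=m.astype(np.uint8); cn=max(cv2.findContours(m8,0,1)[0],key=len); (c,ax,a)=cv2.fitEllipse(cn); print(c,ax,ray(ci,*c,.03))
E
```

```text
time: 13.78
tool_pos: [0.5622, 0.2599, 0.1681]
ee_rot: [-0.0, 0.706, 0.708, -0.001]
contact_force: [-1.0, -0.1, -1.0]
finger_gap: 0.0854
623 ((0.5676884651184082, 0.26113390922546387), 0.021496083587408066) [0.56798187 0.26167304 0.02925885] [0.54772085 0.24048471] [0.5876576  0.28237692]
(263.5598449707031, 178.43197631835938) (37.75429916381836, 38.28294372558594) [0.56767386 0.26229157 0.03      ]
```

View pics/w7.png

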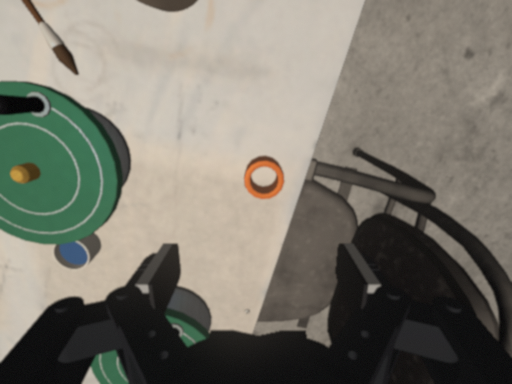

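The tag stands at (263,178) with its top at 29 mm, centred at about (0.5677, 0.2617). I'll descend with the jaws open, close, and check.

```bash
python3 -c "
from h import *
to((.5677,.2617,.002),90)"
python3 -m creep '[[1,3,20,0,0,0,100],[2,5,50,0,0,0,100],[2,5,80,0,0,0,100],[2,5,110,0,0,0,100],[2,5,135,0,0,0,100],[2,5,152,0,0,0,100],[2,5,160,0,0,0,100],[2,5,165,0,0,0,100],[2,5,165,0,0,0,100],[2,5,165,0,0,0,100]]'
```

```text
[1.8, 5.6, 166.4] [-0.001, 0.001, 0.003]
time: 14.67
tool_pos: [0.5687, 0.2626, 0.0053]
ee_rot: [0.0, 0.707, 0.708, 0.001]
contact_force: [-0.0, 0.1, 0.0]
finger_gap: 0.0857
```

```bash
python3 -m creep '[[0,0,2,0,0,0,60],[0,0,2,0,0,0,52],[0,0,2,0,0,0,46],[0,0,2,0,0,0,40],[0,0,2,0,0,0,40],[0,0,2,0,0,0,30],[0,0,2,0,0,0,30],[0,0,2,0,0,0,30]]'
python3 -m creep '[[0,0,-10,0,0,0,30],[0,0,-35,0,0,0,30],[0,0,-75,0,0,0,30],[0,0,-115,0,0,0,30],[0,0,-150,0,0,0,30],[0,0,-160,0,0,0,30],[0,0,-160,0,0,0,30]]'
python3 - <<'E'
from h import *
im,d=manip.get_image("wrist");cv2.imwrite("pics/w8.png",im[:,:,::-1])
to((.388,-.252,.16),26)
E
```

```text
time: 15.33
tool_pos: [0.5689, 0.2627, 0.0037]
ee_rot: [0.0, 0.707, 0.707, 0.001]
contact_force: [0.1, 0.1, 6.7]
finger_gap: 0.0423
time: 15.92
tool_pos: [0.5706, 0.2634, 0.1678]
ee_rot: [0.002, 0.707, 0.707, 0.004]
contact_force: [0.2, 0.3, -0.4]
finger_gap: 0.0421
[-514.4, -181.3, 3.0] [0.002, -0.003, 1.118]
```

View pics/w8.png

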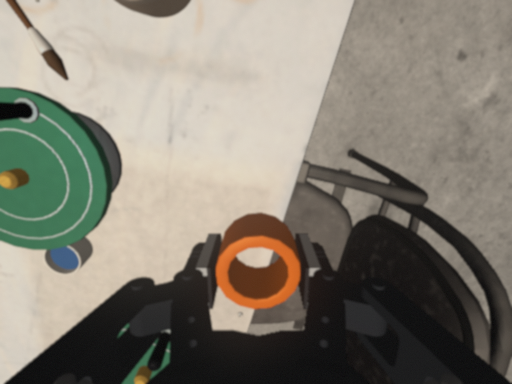

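The collar is gripped and lifted (gap 42 mm), with its top ring at (258,271). I'll check the ring centre against the TCP and then carry it to wheel 3 at height.

```bash
python3 - <<'E'
from h import *
s=manip.state();print(s['tool_pos'])
ci=manip.camera_info("wrist"); im,d=manip.get_image("wrist"); W=cloud(ci,d); hsv=cv2.cvtColor(im,cv2.COLOR_RGB2HSV); o=(hsv[...,0]<15)&(hsv[...,1]>140)&(d>0)
zt=np.nanpercentile(W[...,2][o],[5,50,95]); print(zt)
m=o&(abs(W[...,2]-zt[2])<.004); p=W[m][:,:2].astype(np.float32); c,r=cv2.minEnclosingCircle(p); print(c,r,m.sum())
hull=cv2.convexHull(np.argwhere(m)[:,::-1].astype(np.int32)); e=cv2.fitEllipse(hull); print(e,ray(ci,*e[0],zt[2]))
# plane tilt
A=np.c_[W[m][:,:2]-np.array(c),np.ones(m.sum())]; k=np.linalg.lstsq(A,W[m][:,2],rcond=None)[0]; print("tilt",k)
E
python3 -m creep '[[-15,-5,-15,0,0,0,30],[-45,-16,-25,0,0,0.05,30],[-80,-28,-25,0,0,0.15,30],[-118,-42,-25,0,0,0.25,30],[-156,-55,-25,0,0,0.35,30],[-194,-68,-25,0,0,0.45,30],[-232,-82,-25,0,0,0.55,30],[-270,-95,-25,0,0,0.65,30],[-308,-108,-25,0,0,0.75,30],[-346,-122,-25,0,0,0.85,30],[-384,-135,-25,0,0,0.95,30],[-422,-149,-25,0,0,1.05,30],[-455,-160,-20,0,0,1.12,30],[-480,-169,-15,0,0,1.12,30],[-500,-176,-10,0,0,1.12,30],[-512,-181,-5,0,0,1.12,30],[-514,-181,0,0,0,1.12,30],[-514,-181,0,0,0,1.12,30],[-514,-181,0,0,0,1.12,30],[-514,-181,0,0,0,1.12,30]]'
python3 - <<'E'
from h import *
print(pose()[0],pose()[1].as_matrix()[:,0])
im,d=manip.get_image("wrist");cv2.imwrite("pics/w9.png",im[:,:,::-1]);print(manip.camera_info("wrist"))
im,d=manip.get_image("top");cv2.imwrite("pics/top2.png",im[:,:,::-1])
to((.388,-.252,.16),26)
E
```

```text
[0.56878149 0.2626095  0.16440921]
[0.16580492 0.18717065 0.19035995]
(0.5679714679718018, 0.2603940963745117) 0.02262890338897705 2966
((257.62286376953125, 269.7877502441406), (76.49590301513672, 87.47258758544922), 91.29803466796875) [0.5679064  0.26335717 0.19035995]
tilt [ 0.00255053 -0.00230197  0.18935387]
time: 17.68
tool_pos: [0.3871, -0.2508, 0.1613]
ee_rot: [-0.001, 0.974, 0.224, -0.001]
contact_force: [-0.5, -0.0, -1.5]
finger_gap: 0.0418
[ 0.38708955 -0.25080501  0.16133092] [ 8.99276620e-01  4.37379796e-01 -6.88462561e-04]
{'fovy': 70.4954160799272, 'cx': 257.67010652787485, 'cy': 191.76831537131096, 'rvec': array([-2.42658387,  1.5171399 ,  0.24488372]), 'tvec': array([-0.39541164,  0.20669494,  0.38822734])}
[-0.1, 0.9, 2.2] [-0.0, -0.0, -0.001]
```

View pics/w9.png

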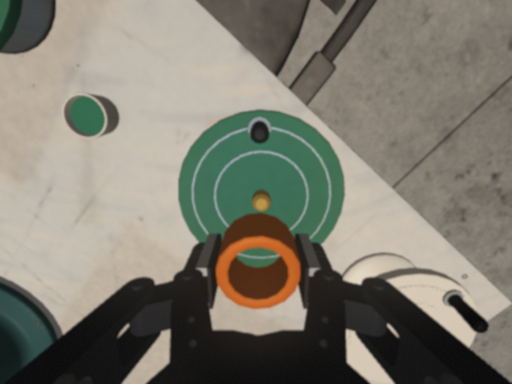

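```bash
python3 - <<'E'
from h import *
ci=manip.camera_info("wrist"); im=cv2.imread("pics/w9.png")[:,:,::-1].copy()
print("spigot tip",ray(ci,261,200,.091),ray(ci,261,203,.085),"pin foot",ray(ci,260,124,.075))
hsv=cv2.cvtColor(im,cv2.COLOR_RGB2HSV); g=((hsv[...,0]>60)&(hsv[...,0]<95)&(hsv[...,1]>70)).astype(np.uint8); g[:105]=0; g[:,:175]=0
cn=max(cv2.findContours(g,0,1)[0],key=len)[:,0]; cn=cn[cn[:,1]<215]
P=np.array([ray(ci,float(u),float(v),.075)[:2] for u,v in cn])
from scipy.optimize import least_squares
f=least_squares(lambda q:np.hypot(P[:,0]-q[0],P[:,1]-q[1])-q[2],[.387,-.252,.075],loss='soft_l1',f_scale=.001); print(f.x)
print(np.array(pose()[0]))
c,R=pose(); print("tag offset in tool mm", R.inv().apply([0,0,1]))
E
```

```text
spigot tip [ 0.39079028 -0.25301719  0.091     ] [ 0.3864008  -0.25525286  0.085     ] pin foot [ 0.44476183 -0.22575917  0.075     ]
[ 0.38977019 -0.25356384  0.07007493]
[ 0.38766542 -0.25113175  0.16221371]
tag offset in tool mm [ 5.94331333e-05 -2.68440826e-04 -9.99999962e-01]
```

```bash
python3 -m creep '[[0,2,15,0,0,0,30],[0,2,35,0,0,0,30],[0,2,52,0,0,0,30],[0,2,60,0,0,0,30],[0,2,60,0,0,0,30],[0,2,60,0,0,0,30],[0,2,60,0,0,0,30]]'
python3 - <<'E'
from h import *
print(pose()[0])
im,d=manip.get_image("wrist");cv2.imwrite("pics/w10.png",im[:,:,::-1])
im,d=manip.get_image("scene");cv2.imwrite("pics/s10.png",cv2.resize(im[150:330,230:470],None,fx=3.2,fy=3.2)[:,:,::-1])
E
```

```text
time: 18.37
tool_pos: [0.3891, -0.2541, 0.1035]
ee_rot: [0.001, 0.975, 0.224, 0.001]
contact_force: [-0.2, -0.1, -0.1]
finger_gap: 0.0422
[ 0.38911246 -0.25413492  0.10345175]
```

View pics/w10.png

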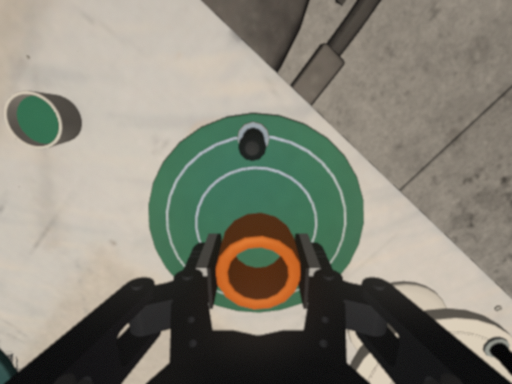

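View pics/s10.png

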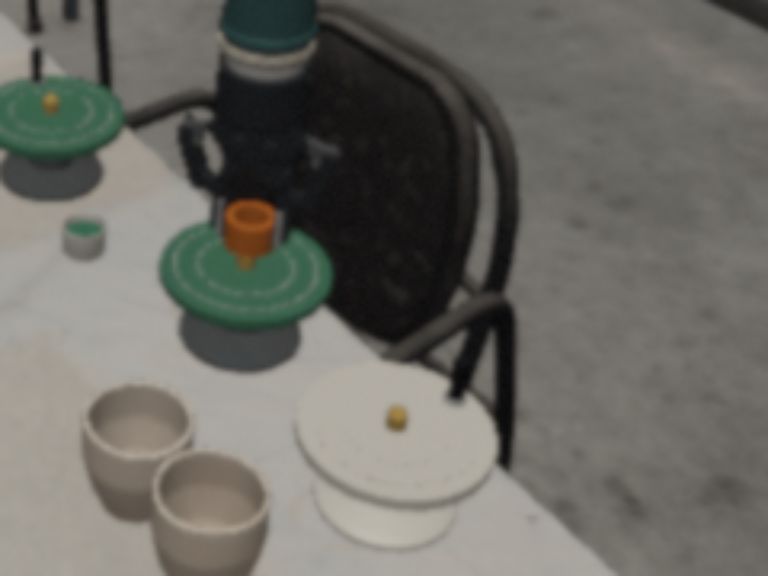

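```bash
python3 - <<'E'
from h import *
from scipy.optimize import least_squares
ci=manip.camera_info("wrist"); im=cv2.imread("pics/w10.png")[:,:,::-1].copy(); print(pose()[0])
hsv=cv2.cvtColor(im,cv2.COLOR_RGB2HSV); g=((hsv[...,0]>60)&(hsv[...,0]<95)&(hsv[...,1]>70)).astype(np.uint8); g[:, :145]=0
cn=max(cv2.findContours(g,0,1)[0],key=len); h=cn[:,0]
h=h[(h[:,1]<250)]; 
for z in (.075,):
    P=np.array([ray(ci,float(u),float(v),z)[:2] for u,v in h])
    f=least_squares(lambda q:np.hypot(P[:,0]-q[0],P[:,1]-q[1])-.075,[.388,-.252],loss='soft_l1',f_scale=.0005); print(len(P),f.x,np.median(abs(f.fun)))
W=cloud(ci,manip.get_image("wrist")[1]); print(np.nanmedian(W[185:200,230:285,2]))
E
```

```text
[ 0.38918444 -0.25437616  0.1036556 ]
685 [ 0.38299108 -0.25628682] 0.0036684975743367237
0.07511082699555319
```

```bash
python3 - <<'E'
from h import *
from scipy.optimize import least_squares
ci=manip.camera_info("wrist"); im=cv2.imread("pics/w10.png")[:,:,::-1].copy()
hsv=cv2.cvtColor(im,cv2.COLOR_RGB2HSV); g=((hsv[...,0]>60)&(hsv[...,0]<95)&(hsv[...,1]>70))
pts=[]
for v in range(116,225,3):
    u=np.nonzero(g[v,146:370])[0]+146
    pts+= [(u.min(),v),(u.max(),v)]
pts=np.array(pts); print(pts[::8].tolist())
P=np.array([ray(ci,float(u),float(v),.075)[:2] for u,v in pts])
f=least_squares(lambda q:np.hypot(P[:,0]-q[0],P[:,1]-q[1])-q[2],[.388,-.252,.075],loss='soft_l1',f_scale=.0005); print(f.x,np.median(abs(f.fun)))
f=least_squares(lambda q:np.hypot(P[:,0]-q[0],P[:,1]-q[1])-.075,[.388,-.252],loss='soft_l1',f_scale=.0005); print(f.x,np.median(abs(f.fun)))
E
```

```text
[[235, 116], [201, 128], [184, 140], [172, 152], [163, 164], [157, 176], [153, 188], [151, 200], [150, 212], [150, 224]]
[ 0.38882603 -0.25343816  0.0722229 ] 0.00015360996346862332
[ 0.38525036 -0.25510468] 0.0009370431010941593
```

The free-radius fit (0.15 mm residual) puts the hub at (0.3888, -0.2534), within about 1 mm of the TCP. I'll lower gently and watch the force.

```bash
python3 -m creep '[[0,-0.5,3,0,0,0,30],[0,-0.5,6,0,0,0,30],[0,-0.5,9,0,0,0,30],[0,-0.5,12,0,0,0,30],[0,-0.5,12,0,0,0,30]]'
python3 -m creep '[[0,0,2,0,0,0,30],[0,0,4,0,0,0,30],[0,0,6,0,0,0,30],[0,0,7.5,0,0,0,30],[0,0,7.5,0,0,0,30]]'
```

```text
time: 18.93
tool_pos: [0.3873, -0.2529, 0.0893]
ee_rot: [-0.001, 0.975, 0.224, -0.001]
contact_force: [-0.6, 0.4, -1.0]
finger_gap: 0.042
time: 19.35
tool_pos: [0.3877, -0.2532, 0.0824]
ee_rot: [-0.0, 0.975, 0.224, -0.0]
contact_force: [0.4, -0.4, -0.5]
finger_gap: 0.0424
```

Free of contact, and the collar's lower end is around the spigot. I'll go on in small steps until it touches.

```bash
python3 -m creep '[[0,0,0.8,0,0,0,30],[0,0,1.6,0,0,0,30],[0,0,1.6,0,0,0,30]]'
python3 -m creep '[[0,0,0.7,0,0,0,30],[0,0,1.4,0,0,0,30],[0,0,1.4,0,0,0,30]]'
```

```text
time: 19.6
tool_pos: [0.3879, -0.2533, 0.0811]
ee_rot: [-0.0, 0.975, 0.224, -0.0]
contact_force: [-0.4, -0.1, 0.5]
finger_gap: 0.0422
time: 19.85
tool_pos: [0.3879, -0.2533, 0.0797]
ee_rot: [-0.0, 0.975, 0.224, -0.0]
contact_force: [-0.4, -0.2, -0.4]
finger_gap: 0.0418
```

```bash
python3 -m creep '[[0,0,0.7,0,0,0,30],[0,0,0.7,0,0,0,30]]'
python3 -m creep '[[0,0,0.7,0,0,0,30],[0,0,0.7,0,0,0,30]]'
```

```text
time: 20.02
tool_pos: [0.3879, -0.2533, 0.079]
ee_rot: [-0.0, 0.975, 0.224, -0.0]
contact_force: [-0.3, -0.7, -1.0]
finger_gap: 0.0425
time: 20.18
tool_pos: [0.388, -0.2534, 0.0787]
ee_rot: [0.0, 0.975, 0.224, 0.0]
contact_force: [-1.3, 1.3, 2.9]
finger_gap: 0.0424
```

The collar touched at 2.9 N with the TCP at 0.0787, which matches the table reference (0.0037 + 0.075). I'll release gradually, rise and look.

```bash
python3 -m creep '[[0,0,0,0,0,0,52],[0,0,0,0,0,0,56],[0,0,0,0,0,0,62],[0,0,0,0,0,0,68],[0,0,0,0,0,0,72],[0,0,0,0,0,0,72],[0,0,0,0,0,0,72]]'
python3 -m creep '[[0,0,-4,0,0,0,72],[0,0,-12,0,0,0,72],[0,0,-25,0,0,0,72],[0,0,-45,0,0,0,72],[0,0,-75,0,0,0,72],[0,0,-100,0,0,0,72],[0,0,-110,0,0,0,72],[0,0,-110,0,0,0,72],[0,0,-110,0,0,0,72]]'
python3 - <<'E'
from h import *
im,d=manip.get_image("wrist");cv2.imwrite("pics/w11.png",im[:,:,::-1]); ci=manip.camera_info("wrist"); W=cloud(ci,d)
hsv=cv2.cvtColor(im,cv2.COLOR_RGB2HSV); o=(hsv[...,0]<15)&(hsv[...,1]>140)
m=o&(W[...,2]>.098); k=np.linalg.lstsq(np.c_[W[m][:,:2]-W[m][:,:2].mean(0),np.ones(m.sum())],W[m][:,2],rcond=None)[0]
print(m.sum(),np.median(W[m],0),"tilt",k)
im,d=manip.get_image("scene");cv2.imwrite("pics/s11.png",cv2.resize(im[150:330,150:390],None,fx=3.2,fy=3.2)[:,:,::-1])
E
```

```text
time: 20.77
tool_pos: [0.3879, -0.2533, 0.0783]
ee_rot: [-0.0, 0.975, 0.224, -0.0]
contact_force: [-0.4, -0.1, -1.2]
finger_gap: 0.0615
time: 21.52
tool_pos: [0.3881, -0.2535, 0.1887]
ee_rot: [0.0, 0.975, 0.224, 0.0]
contact_force: [-1.1, 0.1, 0.1]
finger_gap: 0.0609
1003 [ 0.38610397 -0.25308628  0.10247853] tilt [-0.00288536 -0.00201132  0.10230845]
```

View pics/w11.png

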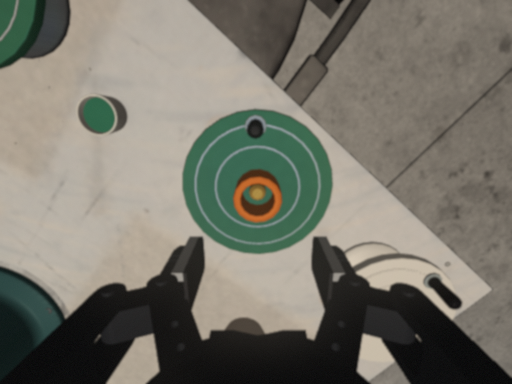

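View pics/s11.png

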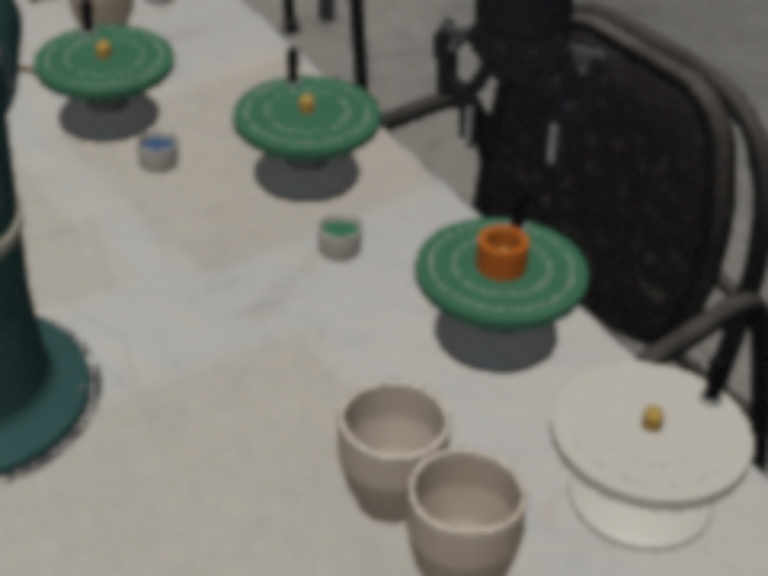

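The collar stands flat around the spigot of wheel 3: ring at (258,199), spigot inside it, top about 102–105 mm and level. The pots and cup are in place and the robot is clear, so I'm handing in.

```bash
python3 -c "
from station import manip
print(manip.job_done())"
```

```text
the job is handed in; nothing more can be done
None
```

The right wheel (`head_3`) is the one that drags. The orange collar now stands flat on its head, around the brass spigot. I handed the job in at about 22 s of the 72 s allowed.

**Feeling the wheels:** I pushed each pin with shut fingers, without gripping, before touching the collar. Each figure is a spot reading at the end of a move, with about 1 N of noise. The highest in any push was about 5.4 N, against your 15 N limit.

| Wheel | Turned | Force at the pin |
|---|---|---|
| Right (`head_3`) | about 43–45° | steady 4.7–5.4 N |
| Middle (`head_2`) | about 45° | about 1 N |
| Left (`head_1`) | about 45° | about 0.4–1.4 N |

**Placing the collar:** I lowered it until it touched the head at about 3 N, opened the fingers there, and then rose clear.

**Last checks:**
- The top of the collar is level, with tilt under 0.3°.
- Its top measured 102 mm against the 105 mm expected. That is close to the camera's 2 mm tolerance, and the touch height itself matched to within a millimetre.
- The spigot shows inside the bore.
- Both pots look untouched, and the gripper is touching nothing. The cup is only partly in the final picture; it stood in its place when last seen whole, and the arm stayed clear of it.

One fit of the head's outline disagreed with the others by about 4–6 mm. I dropped it for a cleaner fit that agreed with the other views.

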